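Open the teal accessory case on the microscope bench

TASK

Open the teal microscope-accessory case for the next class: pull up the metal paddle handle recessed in its lid to trip the latch and raise the lid until it stands wide open, about 65 degrees, then let go. Leave the grey case shut.

Things in the scene. Friction and masses are not known exactly. Their poses are not given: they have to be found in the camera images.
- teal_grip (a point): Centre of the round grip bar (16 mm thick, 34 long, along y) at the free end of the teal case's metal paddle; turns with it. Shut: 113 mm above the bench, x points level to the lid's hinge at the back, y along the hinges, z up. It lies in a lid recess 112 wide, 30 deep, open at the front: free 39 mm at each end, 20 mm in front, 14 mm beneath. Pinch its domed ends (y) from above: it turns in the fingers.
- teal_paddle (a joint): Angle of the teal case's paddle in its lid, rad: 0 flush, 0.7 fully pulled up; the free end at the case's front goes up. Its hinge axis (along y) lies, when shut, 52 mm behind the grip centre in x and 1 mm above it. It takes about 2 to 4 N; the latch trips at about 0.25. It springs back to 0 when released.
- teal_lid (a joint): Angle of the teal lid (220 deep x 180 wide x 36 mm, about 0.35 kg), rad: 0 shut, grows as its front rises, stop at 1.35. Hinge axis (along y) when shut: 192 mm behind the paddle's grip centre in x, 28 mm below it. Latched, it stays below 0.02. The hinge is stiff: the lid stays where it is left; raising it takes about 5 N at the paddle.
- grey_lid (a joint): Angle of the lid of the grey case, rad: 0 shut, and it must stay so. Both cases are alike but for colour (220 deep x 180 wide x 121 mm high, fixed to the bench, recess towards the robot) and stand side by side, either one on the left.

How it is judged:
On the way, in this order (a step that is already met when the one before it is completed fails the run):
1. the teal case's paddle is pulled up past the latch's trip point (0.28 rad) (value of joint teal_paddle above 0.28 rad), for 0.05 s.
2. the teal lid is raised past 0.9 rad (value of joint teal_lid above 0.9 rad), for 0.2 s.
At the end, for the whole second after the job is handed in: The teal lid stands open by itself, still, at more than 0.9 rad (52 degrees); its paddle has been let go and has sprung back (below 0.15 rad); the grey lid is shut (below 0.05 rad) (value of joint teal_lid above 0.9 rad and velocity of joint teal_lid between -0.1 and 0.1 rad/s and value of joint teal_paddle below 0.15 rad and value of joint grey_lid below 0.05 rad); the robot touches nothing.
It fails at once if the grey case's lid is raised (over 0.05 rad) (value of joint grey_lid above 0.05 rad).
It also fails if it takes over 37 s, if anything falls off the work surface, if the arm or the gripper's body presses on something with over 40 N, if the wrist force passes 120 N, or if a joint passes its speed limit or range.

ROBOT

A 7-joint arm with a two-finger parallel gripper is mounted at the origin on the work surface. World frame = base frame: x ahead of the robot, y to its left, z up, the work surface at z = 0. Lengths are in m, angles in rad, forces in N, time in s.
With the tool pointing down it reaches from about 0.4 to 0.875 m from the base axis. Payload 6.5 kg.
Tool frame: the origin (TCP) lies at the very end of the fingers, on their centre line; the grasp point (between the pads) lies 19 mm behind it; x points along the fingers, z is the direction in which the jaws open and shut, and the axes are right-handed (so a half turn about x gives the same grasp; the last joint's range is limited). The gripper opens to 85 mm and grips with 20 to 120 N. Pads are 22 mm wide; open, the fingers measure 114 mm over their backs; the gripper's body (76 mm by 85 mm) begins 54 mm behind the grasp point. The pads swing forward as they close: fully open they stand 13 mm farther back than shut.
Start: joints at [1.175, 0.536, -0.004, 1.538, 0.003, 1.067, -0.071], TCP at [0.211, -0.615, 0.231] pointing down, gripper open.
Joint ranges: [-2.7, 2.7], [-0.37, 2.16], [-1.27, 1.26], [0.24, 2.4], [-1.31, 4.45], [0.19, 1.91], [-2.76, 2.76]. Speed limits (rad/s): [2.39, 2.39, 3.14, 3.14, 3.14, 3.14, 3.14].

INTERFACE

Orientations are given as a 3x3 rotation matrix whose columns are the frame's x, y, z axes.
In Python, from rig import * gives the robot as it stands.
- The arm moves only by the tool jog_arm, never from a script. Its argument "targets" is one flat list of numbers, 5 for each row, row after row: the closure in counts, from 0 (fully open) to 255 (shut), then the shift along the world's x, y, z in mm, then the turn about the world's z in rad. In form: [grip, tx, ty, tz, roll, grip, tx, ty, tz, roll, ...]. A call has 1 to 10 rows; each row is the pose to reach, as a shift and turn from the pose commanded when the call began; what a row does not reach only later rows make up. A row lasts 1/12 s, in which the tool goes at most 41.7 mm and 7.16 degrees, less where a joint would pass 70% of its speed; a pose out of reach is approached as far as the arm can. A call with a gripper value outside its range is refused whole. The fingers move at their own pace and stop on an object; "grip_force" is the grip in N (left out, the last holds). Time passes only in rows, so rows that repeat a pose let the fingers close. It gives the time, the measured TCP pose, the force and the opening at its end, in the units of the state.
- get_obs(): the state, without advancing time (a new reading comes with each control period).
- capture(name): name is "scene" or "top"; returns (picture, depth): 420x560x3 uint8, red, green, blue; 420x560 float32, m along the optical axis (not along the pixel's ray), 0 where there is no reading.
- camera_model(name): a dict with "mtx" (3x3 intrinsics, pixels), "eye" and "rotation" of the camera in the world. Camera axes: x right, y down, z forward; pixel columns grow to the right and rows downward; lengths in m; the calibration is good to about 2 mm. A picture is of the moment at which its call begins. camera_model takes no time and is no camera call.
- hand_in(): hands the job in, once; it reports no verdict.
The state is a dict: "clock": time; "joints": joint angles; "qvel": joint speeds; "joint_torque": joint torques, N m; "position": TCP position; "tcp_rot": TCP orientation; "contact_force": force on the tool from outside, world axes, zero at the start; "torque": the same for the moment, N m; "grip_width": opening from 0.0 (shut) to 1.0 (fully open).
Only numpy, scipy, OpenCV 4.12 (cv2) and the standard library are available. Lean on these libraries where they do the work, as an engineer would, in place of code of your own. Each camera call takes 0.05 s, during which the arm holds its last target.

## Working session

There is one attempt and no reset: what is moved stays moved. The work goes in short steps, Python scripts to look and compute and a tool call to move; the robot and the scene stay as the last step left them, time stands still between calls to the robot, and variables do not carry over. Pictures are saved under pics/ and viewed, and the job is handed in when it is done.

Besides the shell and the picture viewer there is one more tool, called as name(argument=value, ...) on one line, values as JSON. jog_arm: Moves the arm, as the interface text tells. Its arguments: {"type":"object","properties":{"targets":{"type":"array"},"grip_force":{"type":"number"}},"required":["targets"]}

```bash
mkdir -p pics; ls; python3 - <<'E'
from rig import *
import cv2,numpy as np
for n in("scene","top"):
    p,d=capture(n); cv2.imwrite(f"pics/{n}0.png",p[:,:,::-1]); np.save(f"pics/{n}0.npy",d)
    m=camera_model(n); print(n,m)
o=get_obs(); print(o)
E
```

```text
pics
scene {'mtx': array([[506.80844197,   0.        , 276.07765675],
       [  0.        , 506.80844197, 209.73324793],
       [  0.        ,   0.        ,   1.        ]]), 'eye': array([1.06795053, 0.28641062, 0.85767873]), 'rotation': array([[-0.58521942,  0.64535657, -0.49095125],
       [ 0.81084027,  0.47134434, -0.34694749],
       [ 0.00750225, -0.60112346, -0.79912096]])}
top {'mtx': array([[390.92499233,   0.        , 277.36724845],
       [  0.        , 390.92499233, 210.41520692],
       [  0.        ,   0.        ,   1.        ]]), 'eye': array([ 0.48916322, -0.00877683,  0.76820834]), 'rotation': array([[ 0.08945328, -0.96903755,  0.2301398 ],
       [-0.9959839 , -0.08790542,  0.0169913 ],
       [ 0.00376533, -0.23073547, -0.97300923]])}
{'clock': 0.1, 'joints': array([ 1.17476542,  0.53708098, -0.00446693,  1.53875029,  0.00262209,
        1.06730105, -0.07119838]), 'qvel': array([ 0.00206245, -0.00202336, -0.0012588 , -0.00073004, -0.00091845,
       -0.00065682,  0.00016004]), 'joint_torque': array([ 2.38083332e-03, -5.84568429e+01,  1.05168007e+00, -2.59780633e+01,
        1.26243389e-02,  4.59705654e-03, -2.47376937e-05]), 'position': array([ 0.21034158, -0.6144374 ,  0.23051591]), 'tcp_rot': array([[-6.07505219e-04,  9.46062012e-01,  3.23985030e-01],
       [ 1.40842986e-03,  3.23985578e-01, -9.46060971e-01],
       [-9.99998824e-01, -1.18426788e-04, -1.52928491e-03]]), 'contact_force': array([-0.39340543, -0.53290952,  0.74208316]), 'torque': array([-0.02514196,  0.02395462, -0.07850592]), 'grip_width': 0.996149233436594}
```

View pics/top0.png

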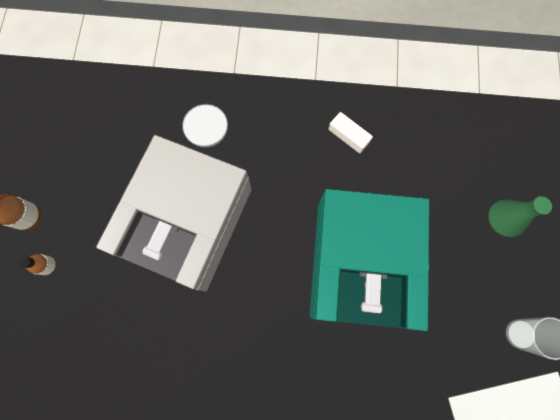

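View pics/scene0.png

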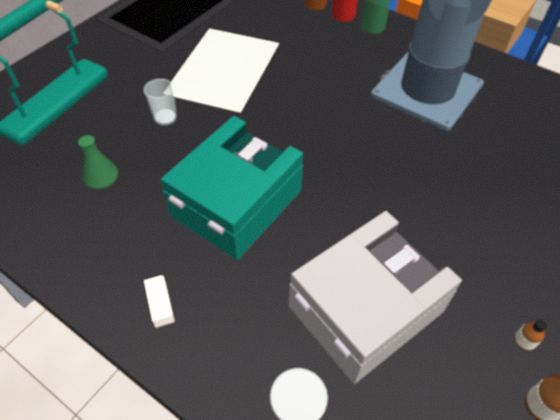

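The top view shows the teal case on the right, with its grip bar near (372,307) and its hinge side up-image. The grey case is on the left. Next I'll measure the teal case.

```bash
cat > h.py <<'E'
import numpy as np,cv2
from rig import *
def cloud(n,d):
    m=camera_model(n);K=m["mtx"];v,u=np.mgrid[:d.shape[0],:d.shape[1]]
    c=np.stack([(u-K[0,2])/K[0,0]*d,(v-K[1,2])/K[1,1]*d,d],-1)
    return c@m["rotation"].T+m["eye"]
E
python3 - <<'E'
from h import *
for n in("top","scene"):
    p=cv2.imread(f"pics/{n}0.png");d=np.load(f"pics/{n}0.npy");P=cloud(n,d)
    h=cv2.cvtColor(p,cv2.COLOR_BGR2HSV)
    t=(h[...,0]>75)&(h[...,0]<95)&(h[...,1]>120)&(d>0)&(abs(P[...,2]-.121)<.006)
    k,l,s,c=cv2.connectedComponentsWithStats(t.astype(np.uint8));i=1+np.argmax(s[1:,4]);q=P[l==i]
    r=cv2.minAreaRect(q[:,:2].astype(np.float32)*1000)
    print(n,s[i],"z",np.median(q[:,2]),r);print(cv2.boxPoints(r))
    # metal bar: low sat bright, near recess
    g=(h[...,1]<60)&(h[...,2]>120)&(P[...,2]>.09)&(P[...,2]<.135)
    cen=np.array(r[0])/1000
    g&=np.linalg.norm(P[...,:2]-cen,axis=-1)<.13
    vu=np.argwhere(g);q=P[g];print(len(q),vu.min(0),vu.max(0))
    rr=cv2.minAreaRect(q[:,:2].astype(np.float32)*1000);print("metal",rr,cv2.boxPoints(rr),np.percentile(q[:,2],[5,50,95]))
    b=(330,270,90,80) if n=="top" else (220,110,100,80)
    cr=p[b[1]-20:b[1]+b[3],b[0]:b[0]+b[2]]
    cv2.imwrite(f"pics/{n}_c.png",cv2.resize(cr,None,fx=6,fy=6,interpolation=cv2.INTER_CUBIC))
E
```

```text
top [  316   189   114   142 10797] z 0.12124320758625229 ((578.6722412109375, -164.97657775878906), (180.4541473388672, 220.0764617919922), 89.4905014038086)
[[ 467.83603 -254.22159]
 [ 687.9038  -256.1786 ]
 [ 689.5084   -75.73157]
 [ 469.44067  -73.77457]]
660 [273 361] [313 381]
metal ((520.1057739257812, -166.65049743652344), (35.93091583251953, 63.382652282714844), 86.19255065917969) [[ 487.29144 -182.4719 ]
 [ 550.5342  -186.68073]
 [ 552.9201  -150.8291 ]
 [ 489.67737 -146.62027]] [0.11552245 0.12089901 0.12307912]
scene [ 161  116  142  111 6480] z 0.1234663322056011 ((577.7435913085938, -162.5185546875), (183.03143310546875, 222.3216552734375), 88.97180938720703)
[[ 464.95847 -252.02484]
 [ 687.2443  -256.01425]
 [ 690.5287   -73.01227]
 [ 468.24286  -69.02286]]
496 [137 172] [229 267]
metal ((587.7706298828125, -149.251220703125), (128.3473663330078, 231.99343872070312), 81.49498748779297) [[ 463.5585   -195.56374 ]
 [ 693.0007   -229.87462 ]
 [ 711.9828   -102.938705]
 [ 482.5406    -68.62782 ]] [0.09136331 0.12168425 0.12503238]
```

View pics/top_c.png

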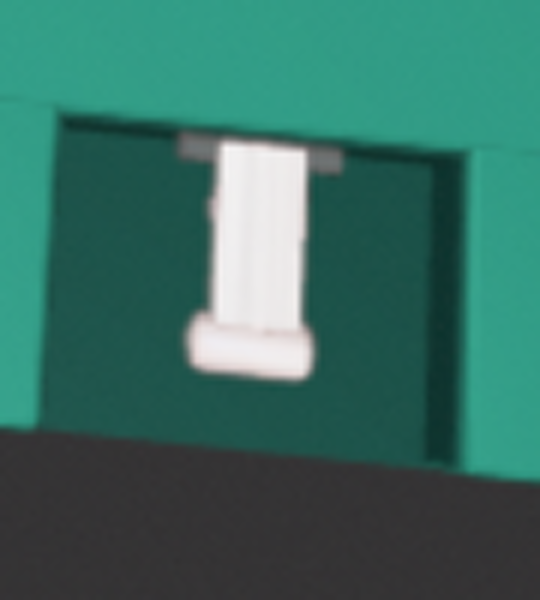

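View pics/scene_c.png

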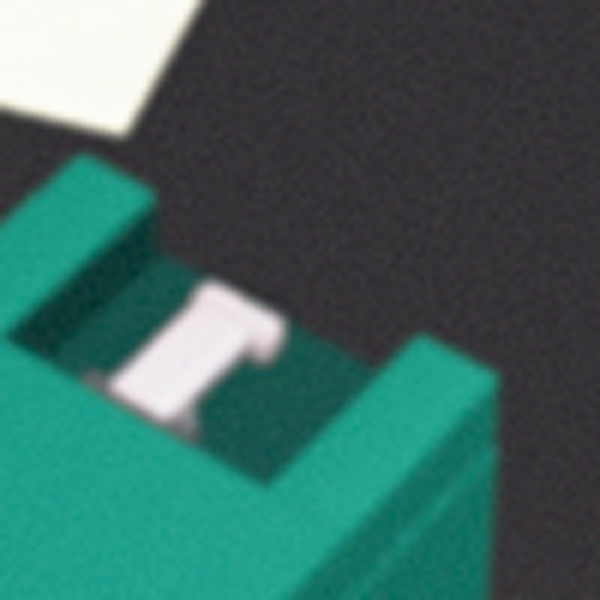

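The case measures 180 x 220 mm with its top at z 0.121, as specified. The bar centre is near (0.496, -0.164) and the yaw is about -0.7°. Before moving I'll check the path for obstacles and plan the arc.

```bash
python3 - <<'E'
from h import *
for n in("top","scene"):
    d=np.load(f"pics/{n}0.npy");P=cloud(n,d);m=(d>0)&(P[...,2]>.14)&(P[...,0]>.15)
    q=np.round(P[m][:,:2],1);u,c=np.unique(q,axis=0,return_counts=True)
    for a,b in zip(u,c):
        if b>15: print(n,a,b,P[m][(q==a).all(1)][:,2].max().round(3))
    m=camera_model(n);c=m["rotation"].T@(np.array([.21,-.615,.231])-m["eye"]);print("tcp px",m["mtx"]@c/c[2])
yaw=-0.012
R=lambda v,a:np.array([v[0]*np.cos(a)+v[1]*np.sin(a),-v[0]*np.sin(a)+v[1]*np.cos(a)])
print("shift from grip: along,  z ; world dx dy dz")
for ph,th in [(0,0),(.15,0),(.3,0),(.45,0),(.5,0.01)]+[(.5,t) for t in np.arange(.1,1.25,.1)]+[(.5,1.15)]:
    g=np.array([192,-28])+R([-140,29],th)+R([-52,-1],th+ph)
    print(round(ph,2),round(th,2),np.round([g[0]*np.cos(yaw),g[0]*np.sin(yaw),g[1]],1))
E
```

```text
tcp px [780.49619467 600.99248545   1.        ]
scene [ 0.5 -0.8] 19 0.241
scene [ 0.5 -0.7] 528 0.241
scene [ 0.6 -0.8] 51 0.242
scene [ 0.6 -0.7] 689 0.243
scene [ 0.7 -0.7] 175 0.221
tcp px [180.23126238 -37.29842335   1.        ]
shift from grip: along,  z ; world dx dy dz
0 0 [ 0. -0.  0.]
0.15 0 [ 0.4 -0.   7.8]
0.3 0 [ 2.  -0.  15.4]
0.45 0 [ 4.7 -0.1 22.7]
0.5 0.01 [ 6.4 -0.1 26.9]
0.5 0.1 [12.1 -0.1 43.4]
0.5 0.2 [20.1 -0.2 61. ]
0.5 0.3 [29.9 -0.4 77.7]
0.5 0.4 [41.2 -0.5 93.3]
0.5 0.5 [ 54.1  -0.6 107.8]
0.5 0.6 [ 68.3  -0.8 120.9]
0.5 0.7 [ 83.8  -1.  132.5]
0.5 0.8 [100.4  -1.2 142.5]
0.5 0.9 [117.9  -1.4 150.8]
0.5 1.0 [136.1  -1.6 157.3]
0.5 1.1 [154.8  -1.9 161.9]
0.5 1.2 [174.   -2.1 164.7]
0.5 1.15 [164.4  -2.  163.5]
```

jog_arm(targets=[75, 24, 38, 0, -0.05, 75, 48, 75, 0, -0.1, 75, 71, 113, 0, -0.15, 75, 95, 150, 0, -0.2, 75, 119, 188, 0, -0.25, 75, 143, 226, 0, -0.3, 75, 167, 263, 0, -0.342, 75, 190, 300, 0, -0.342, 75, 214, 338, 0, -0.342, 75, 238, 375, 0, -0.342], grip_force=60)

```text
clock: 0.93
position: [0.4341, -0.2612, 0.2312]
tcp_rot: [[-0.0, 1.0, -0.012], [-0.0, -0.012, -1.0], [-1.0, -0.0, 0.0]]
contact_force: [1.1, -0.0, -0.5]
grip_width: 0.704
```

jog_arm(targets=[75, 24, 38, 0, 0, 75, 40, 64, 0, 0, 75, 48, 76, -20, 0, 75, 48, 76, -45, 0, 75, 48, 76, -65, 0, 75, 48, 76, -65, 0, 75, 48, 76, -65, 0])

```text
clock: 1.52
position: [0.4807, -0.1869, 0.1657]
tcp_rot: [[-0.003, 1.0, -0.012], [0.001, -0.012, -1.0], [-1.0, -0.003, -0.001]]
contact_force: [0.3, 0.1, 0.4]
grip_width: 0.706
```

```bash
python3 - <<'E'
from h import *
o=get_obs();print(o["clock"],o["position"],o["tcp_rot"],o["grip_width"],o["contact_force"])
for n in("top","scene"):
    p,d=capture(n);b=(300,240,130,120) if n=="top" else (180,60,160,140)
    cv2.imwrite(f"pics/{n}1.png",cv2.resize(p[b[1]:b[1]+b[3],b[0]:b[0]+b[2],::-1],None,fx=4,fy=4,interpolation=cv2.INTER_CUBIC))
E
```

```text
1.5167 [ 0.48074863 -0.18689305  0.16565593] [[-2.58964156e-03  9.99921764e-01 -1.22376309e-02]
 [ 8.07199996e-04 -1.22355777e-02 -9.99924817e-01]
 [-9.99996321e-01 -2.59932508e-03 -7.75451083e-04]] 0.7056312582174515 [0.270663   0.06477355 0.42913074]
```

View pics/scene1.png

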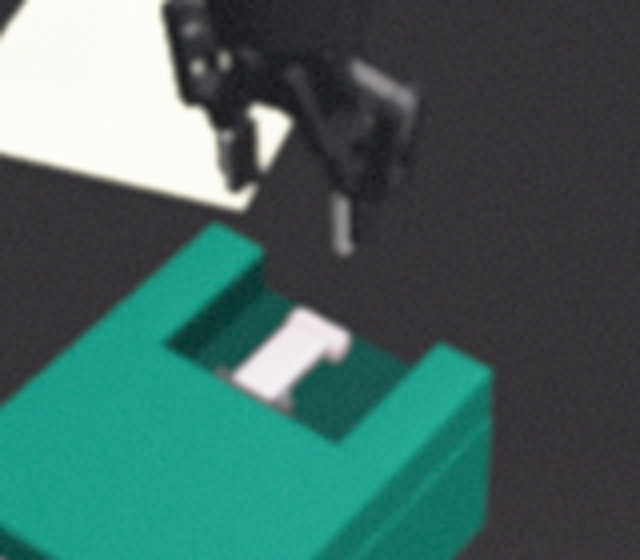

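View pics/top1.png

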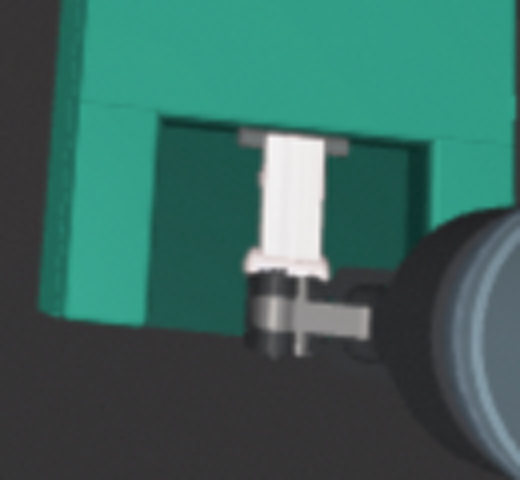

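The images show the fingers short of the bar, in front of it and to its right, because the first call was speed-limited. I'll shift +15/+23 mm at this height, then descend.

jog_arm(targets=[75, 15, 23, 0, 0, 75, 15, 23, 0, 0, 75, 15, 23, -10, 0, 75, 15, 23, -25, 0, 75, 15, 23, -25, 0])

```text
clock: 2.03
position: [0.4949, -0.1646, 0.1395]
tcp_rot: [[-0.003, 1.0, -0.013], [0.0, -0.013, -1.0], [-1.0, -0.003, -0.0]]
contact_force: [-0.4, 0.2, 0.2]
grip_width: 0.708
```

```bash
python3 - <<'E'
from h import *
o=get_obs();print(o["clock"],o["position"],o["grip_width"],o["contact_force"])
for n in("top","scene"):
    p,d=capture(n);b=(300,240,130,120) if n=="top" else (180,60,160,140)
    cv2.imwrite(f"pics/{n}2.png",cv2.resize(p[b[1]:b[1]+b[3],b[0]:b[0]+b[2],::-1],None,fx=4,fy=4,interpolation=cv2.INTER_CUBIC))
E
```

```text
2.0333 [ 0.49492742 -0.16459182  0.13952717] 0.7084159237204664 [-0.37752629  0.22630231  0.16161864]
```

View pics/scene2.png

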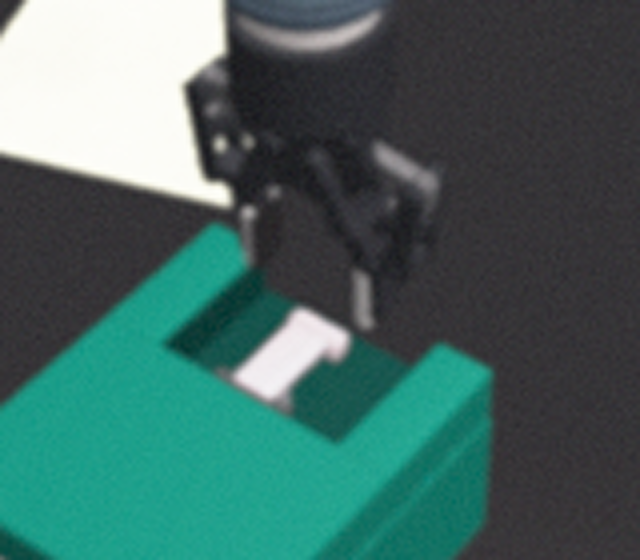

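View pics/top2.png

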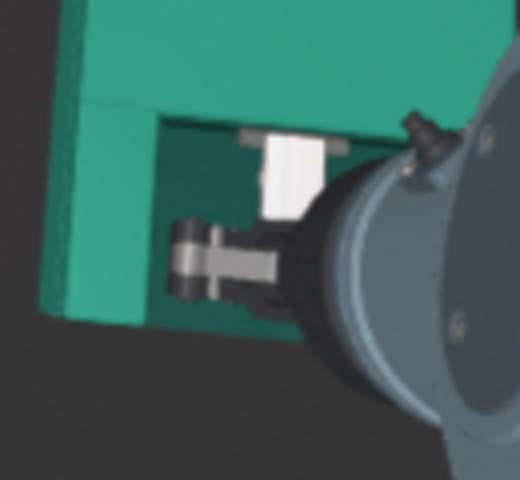

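The fingers straddle the bar in both views. I'll descend to a TCP height of about 95 mm and close.

jog_arm(targets=[75, 1, 1, -15, 0, 75, 1, 1, -30, 0, 75, 1, 1, -40, 0, 75, 1, 1, -44, 0, 75, 1, 1, -44, 0])

```text
clock: 2.55
position: [0.4971, -0.1632, 0.0968]
tcp_rot: [[-0.001, 1.0, -0.013], [0.0, -0.013, -1.0], [-1.0, -0.001, -0.0]]
contact_force: [-0.3, -0.3, 1.0]
grip_width: 0.702
```

jog_arm(targets=[130, 0, 0, 0, 0, 170, 0, 0, 0, 0, 255, 0, 0, 0, 0, 255, 0, 0, 0, 0, 255, 0, 0, 0, 0, 255, 0, 0, 0, 0], grip_force=50)

```text
clock: 3.05
position: [0.4981, -0.1643, 0.0983]
tcp_rot: [[0.001, 1.0, -0.013], [-0.002, -0.013, -1.0], [-1.0, 0.001, 0.002]]
contact_force: [-1.8, -3.1, 6.1]
grip_width: 0.36
```

```bash
python3 - <<'E'
from h import *
o=get_obs();print(o["clock"],o["position"],o["grip_width"],o["contact_force"],o["torque"])
for n in("scene",):
    p,d=capture(n);b=(300,240,130,120) if n=="top" else (180,60,160,140)
    cv2.imwrite(f"pics/{n}3.png",cv2.resize(p[b[1]:b[1]+b[3],b[0]:b[0]+b[2],::-1],None,fx=4,fy=4,interpolation=cv2.INTER_CUBIC))
E
```

```text
3.05 [ 0.49813201 -0.16432742  0.09829371] 0.36005530474437136 [-1.82225098 -3.13801681  6.05127197] [-0.76124409  0.37233757  0.1231589 ]
```

View pics/scene3.png

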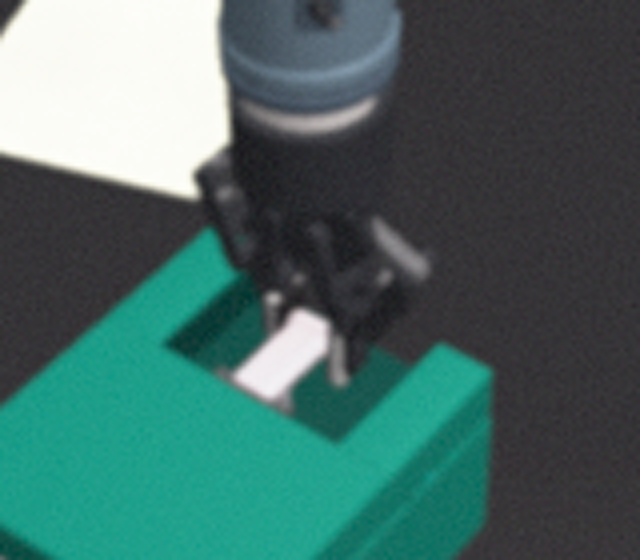

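The pinch holds: width 0.36, and the fingers are on both dome ends. Now I'll pull the paddle up to about 0.45 rad.

jog_arm(targets=[255, 0, 0, 4, 0, 255, 0, 0, 8, 0, 255, 1, 0, 12, 0, 255, 2, 0, 16, 0, 255, 3, 0, 20, 0, 255, 5, 0, 24, 0, 255, 6, 0, 27, 0, 255, 6, 0, 27, 0])

```text
clock: 3.77
position: [0.5026, -0.1643, 0.1243]
tcp_rot: [[-0.002, 1.0, -0.013], [-0.001, -0.013, -1.0], [-1.0, -0.002, 0.001]]
contact_force: [-0.4, -5.9, -5.9]
grip_width: 0.357
```

```bash
python3 - <<'E'
from h import *
o=get_obs();print(o["clock"],o["position"],o["grip_width"],o["contact_force"],o["torque"])
for n in("scene",):
    p,d=capture(n);b=(300,240,130,120) if n=="top" else (180,60,160,140)
    cv2.imwrite(f"pics/{n}4.png",cv2.resize(p[b[1]:b[1]+b[3],b[0]:b[0]+b[2],::-1],None,fx=4,fy=4,interpolation=cv2.INTER_CUBIC))
E
```

```text
3.7667 [ 0.50255714 -0.16429875  0.12432736] 0.35725278545656974 [-0.44088796 -5.85398768 -5.92674859] [-1.08201228  0.2659129  -0.0287863 ]
```

View pics/scene4.png

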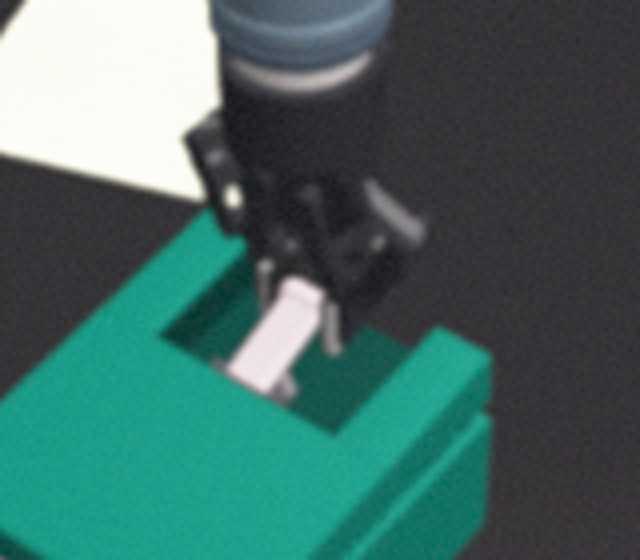

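The latch has tripped: the lid seam is just opening at the front-right corner. I'll follow the arc.

jog_arm(targets=[255, 3, 0, 8, 0, 255, 6, 0, 16, 0, 255, 10, -1, 25, 0, 255, 14, -1, 34, 0, 255, 19, -1, 43, 0, 255, 24, -1, 51, 0, 255, 30, -1, 59, 0, 255, 35, -1, 66, 0, 255, 41, -1, 74, 0, 255, 48, -1, 81, 0])

```text
clock: 4.65
position: [0.5495, -0.1648, 0.2056]
tcp_rot: [[-0.005, 1.0, -0.013], [-0.001, -0.013, -1.0], [-1.0, -0.005, 0.001]]
contact_force: [-7.3, -3.8, -0.9]
grip_width: 0.358
```

```bash
python3 - <<'E'
from h import *
o=get_obs();print(o["clock"],o["position"],o["grip_width"],o["contact_force"],o["torque"])
for n in("scene",):
    p,d=capture(n);b=(160,20,180,180)
    cv2.imwrite(f"pics/{n}5.png",cv2.resize(p[b[1]:b[1]+b[3],b[0]:b[0]+b[2],::-1],None,fx=3,fy=3,interpolation=cv2.INTER_CUBIC))
E
```

```text
4.65 [ 0.54951248 -0.16484291  0.20557618] 0.358125527706669 [-7.27038792 -3.82570754 -0.94953298] [-0.89487652  1.74500214  0.05816743]
```

View pics/scene5.png

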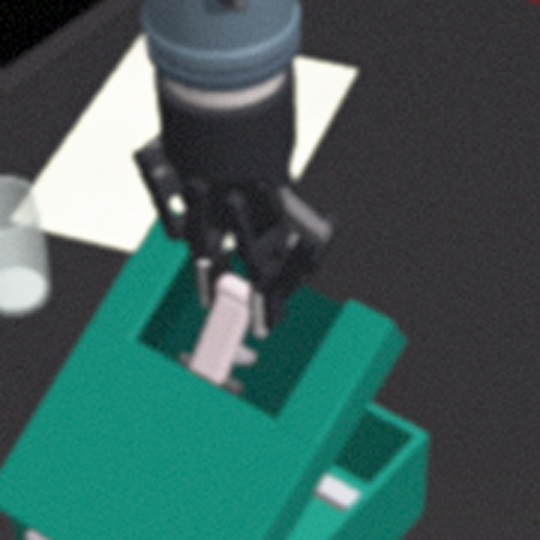

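The lid is at about 0.5 rad and the pinch is still good. Continuing along the arc.

jog_arm(targets=[255, 7, 0, 7, 0, 255, 14, 0, 13, 0, 255, 22, 0, 19, 0, 255, 30, 0, 25, 0, 255, 38, 0, 30, 0, 255, 46, 0, 35, 0, 255, 55, -1, 39, 0, 255, 64, -1, 43, 0, 255, 73, -1, 46, 0, 255, 82, -1, 50, 0])

```text
clock: 5.53
position: [0.6331, -0.1658, 0.2571]
tcp_rot: [[-0.001, 1.0, -0.013], [-0.001, -0.013, -1.0], [-1.0, -0.001, 0.001]]
contact_force: [-4.1, -2.8, 0.6]
grip_width: 0.359
```

jog_arm(targets=[255, 9, 0, 3, 0, 255, 18, 0, 5, 0, 255, 28, 0, 6, 0, 255, 33, 0, 7, 0, 255, 33, 0, 7, 0, 255, 33, 0, 7, 0])

```text
clock: 6.03
position: [0.6672, -0.1661, 0.2636]
tcp_rot: [[0.001, 1.0, -0.013], [-0.001, -0.013, -1.0], [-1.0, 0.001, 0.001]]
contact_force: [-1.4, -5.1, 1.6]
grip_width: 0.358
```

```bash
python3 - <<'E'
from h import *
o=get_obs();print(o["clock"],o["position"],o["grip_width"],o["contact_force"],o["torque"])
for n in("scene",):
    p,d=capture(n);b=(140,0,200,200)
    cv2.imwrite(f"pics/{n}6.png",cv2.resize(p[b[1]:b[1]+b[3],b[0]:b[0]+b[2],::-1],None,fx=3,fy=3,interpolation=cv2.INTER_CUBIC))
    q=cloud(n,d)
    h=cv2.cvtColor(p,cv2.COLOR_RGB2HSV);t=(h[...,0]>75)&(h[...,0]<95)&(h[...,1]>120)&(d>0)&(q[...,2]>.15)&(abs(q[...,1]+.164)<.085)&(q[...,0]>.5)
    w=q[t];c=np.polyfit(w[:,2],w[:,0],1);print(len(w),w.min(0),w.max(0))
    s=np.linalg.svd(w-w.mean(0),full_matrices=False)[2][2];print("normal",s,"angle",np.arctan2(abs(s[0]),abs(s[2])))
E
```

```text
6.0333 [ 0.66720559 -0.16609938  0.26358871] 0.35801047240376177 [-1.416611   -5.06097307  1.60276575] [-1.01179068  0.35595963  0.02265907]
5467 [ 0.62951761 -0.2489997   0.15001042] [ 0.7096701  -0.07905161  0.35888279]
normal [ 9.39275839e-01 -6.06153456e-04  3.43162542e-01] angle 1.2205144245576929
```

View pics/scene6.png

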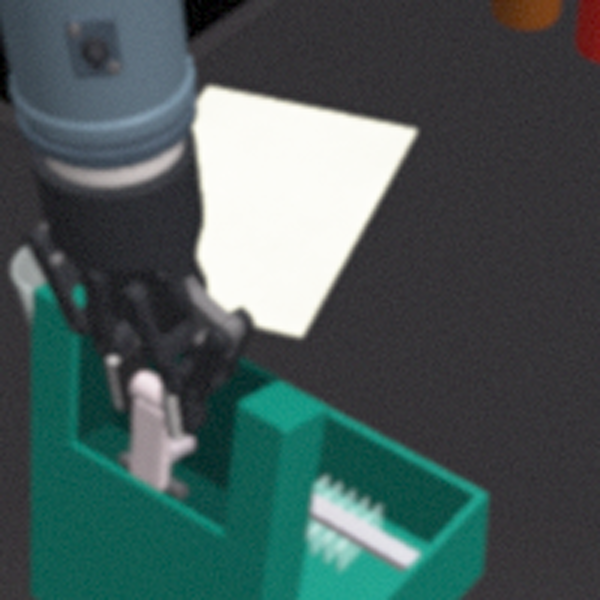

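The lid is at about 1.2 rad by plane fit, and the paddle sits clear between the fingers. I'll open the fingers partway, then lift straight up.

jog_arm(targets=[200, 0, 0, 0, 0, 150, 0, 0, 0, 0, 100, 0, 0, 0, 0, 85, 0, 0, 0, 0, 85, 0, 0, 0, 0, 85, 0, 0, 0, 0])

```text
clock: 6.58
position: [0.6668, -0.164, 0.2622]
tcp_rot: [[0.0, 1.0, -0.011], [0.001, -0.011, -1.0], [-1.0, 0.0, -0.001]]
contact_force: [-0.2, -1.1, 0.3]
grip_width: 0.666
```

jog_arm(targets=[85, 0, 0, 8, 0, 85, 0, 0, 18, 0, 85, 0, 0, 30, 0, 85, 0, 0, 45, 0, 85, 0, 0, 60, 0, 85, 0, 0, 80, 0, 85, 0, 0, 100, 0, 85, 0, 0, 120, 0, 85, 0, 0, 140, 0, 85, 0, 0, 150, 0])

```text
clock: 7.42
position: [0.6675, -0.1652, 0.4169]
tcp_rot: [[0.005, 1.0, -0.012], [-0.001, -0.012, -1.0], [-1.0, 0.005, 0.001]]
contact_force: [-0.4, -0.2, 0.7]
grip_width: 0.664
```

```bash
python3 - <<'E'
from h import *
o=get_obs();print(o["clock"],o["position"],o["grip_width"],o["contact_force"],o["torque"])
for n in("scene","top"):
    p,d=capture(n)
    cv2.imwrite(f"pics/{n}7.png",p[:,:,::-1])
    if n=="top":continue
    q=cloud(n,d)
    h=cv2.cvtColor(p,cv2.COLOR_RGB2HSV);t=(h[...,0]>75)&(h[...,0]<95)&(h[...,1]>120)&(d>0)&(q[...,2]>.15)&(abs(q[...,1]+.164)<.085)&(q[...,0]>.5)
    w=q[t]
    s=np.linalg.svd(w-w.mean(0),full_matrices=False)[2][2];print("angle",np.arctan2(abs(s[0]),abs(s[2])))
E
```

```text
7.4167 [ 0.66751714 -0.16520158  0.41691491] 0.6640259021214978 [-0.36270279 -0.16206614  0.74694712] [-0.02609983  0.01338561  0.05244262]
angle 1.1529621660619982
```

View pics/scene7.png

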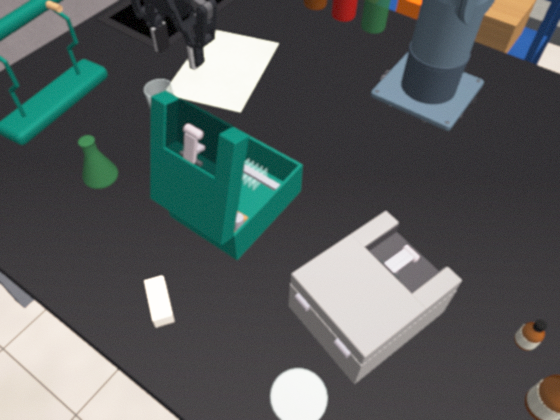

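View pics/top7.png

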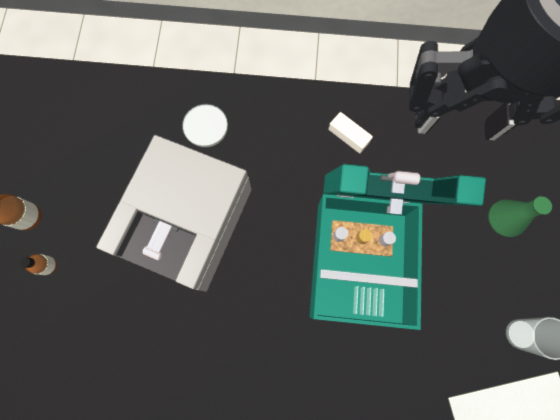

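The lid stands open at about 1.15 rad, the gripper is clear, and grey is shut. Next I'll check that the paddle has sprung back, comparing the bar against the lid plane.

```bash
python3 - <<'E'
from h import *
p,d=capture("scene");P=cloud("scene",d)
h=cv2.cvtColor(p,cv2.COLOR_RGB2HSV)
t=(h[...,0]>75)&(h[...,0]<95)&(h[...,1]>120)&(d>0)
# flat lid panel pixels
m=np.zeros(t.shape,bool);m[165:200,160:210]=1
w=P[t&m];c=w.mean(0);s=np.linalg.svd(w-c,full_matrices=False)[2][2];s*=np.sign(s[0])
print("lid angle",np.arctan2(s[0],s[2]),np.std((w-c)@s))
m=np.zeros(t.shape,bool);m[118:165,176:212]=1
g=m&(h[...,1]<70)&(h[...,2]>110)&(d>0);vu=np.argwhere(g);q=P[g];hh=(q-c)@s*1000
for v in range(120,165,5):
    k=(vu[:,0]>=v)&(vu[:,0]<v+5)
    if k.sum()>5: print(v,k.sum(),np.round(np.median(q[k],0),3),np.round(np.percentile(hh[k],[10,50,90]),1))
b=(140,80,120,120);cv2.imwrite("pics/s8.png",cv2.resize(p[b[1]:b[1]+b[3],b[0]:b[0]+b[2],::-1],None,fx=5,fy=5,interpolation=cv2.INTER_CUBIC))
print(get_obs()["clock"])
E
```

```text
lid angle 1.2879393437952777 0.0017795663088647305
120 10 [ 0.645 -0.191  0.268] [-28.6 -27.2  -6.4]
125 67 [ 0.664 -0.171  0.287] [-25.6  -2.9   1.2]
130 93 [ 0.669 -0.159  0.285] [-5.9  0.2  2.3]
135 87 [ 0.671 -0.159  0.277] [-4.5  1.2  2.6]
140 78 [ 0.675 -0.164  0.266] [-26.9   1.3   3. ]
145 104 [ 0.676 -0.16   0.253] [-24.8  -0.1   2.2]
150 87 [ 0.68  -0.161  0.245] [-14.9   0.4   2.2]
155 65 [ 0.683 -0.162  0.238] [-2.4  0.6  2.5]
160 23 [ 0.684 -0.155  0.233] [-3.4 -0.8  1.7]
7.5667
```

View pics/s8.png

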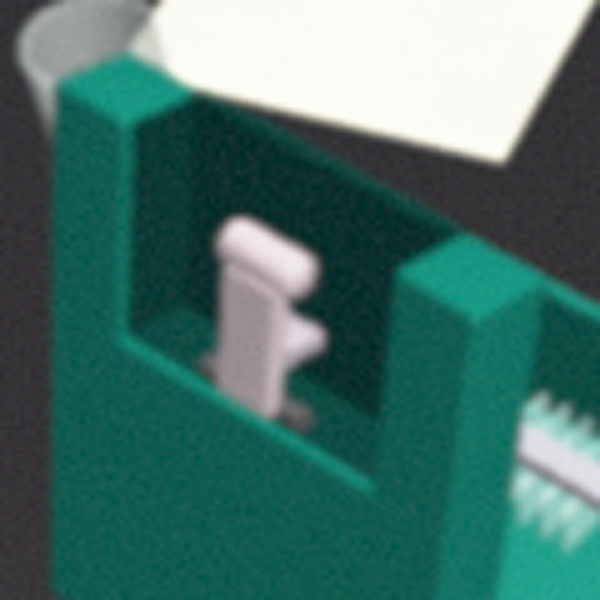

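The paddle lies flush along its whole length, within about 2 mm of the lid plane, so it has sprung back. Handing in.

```bash
python3 - <<'E'
from rig import *
print(hand_in())
E
```

```text
the job is handed in; nothing more can be done
None
```

The teal case is open and the job is handed in (no verdict is reported). I pinched the ends of the grip bar and pulled the paddle up, which tripped the latch. Then I raised the lid along its arc, let go and lifted the gripper straight up. It took about 7.6 s of the 37 s allowed.

Last checks from the camera:
- **Lid:** it stands open on its own, well past 0.9 rad. Three plane fits gave 1.22 rad before release, then 1.15 and 1.29 rad after. They disagree by more than I would like. The 1.29 came from a small, noisy patch, and I take the lid to be at about 1.2 rad, a little wider than the 65 degrees asked. I did not measure that it was still; I relied on the stiff hinge.
- **Paddle:** it lies flush with the lid surface to within about 2 mm, so it has sprung back.
- **Grey case:** it looks shut in both views, judged by eye, and the arm stayed away from it.
- **Gripper:** the TCP is at z 0.417, above the lid's top edge at about 0.36. The contact force reads below 1 N, so it touches nothing.

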